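# Park the top-heavy tool chest in its bench dock

### The job

Clear the watchmaker's bench: push the tall tool chest along the bench into its aluminium dock, between the side rails and up against the end stop, with the oil jar still standing on top. The chest is top-heavy, so push only on its low grey plinth, letting it slide without tipping; do not lift it, push on the drawer tower or touch the jar. Leave the other things on the bench where they are.

Things in the scene. Friction and masses are not known exactly. Their poses are not given: they have to be found in the camera images.
- chest: Tool chest: weighted grey plinth 150 long (x) x 120 wide (y) x 40 high carrying the drawer tower; about 0.9 kg, top-heavy (centre of mass about 20 mm ahead of the origin, 75 mm up); takes 4 to 8 N to slide. Origin: centre of its underside, on the bench. +x: leading end, enters the dock first. Push the bare rear face, x = -75 mm; above it the plinth top is a free step 70 mm deep (x -75 to -5).
- tower: The drawer tower of the chest, fixed to the plinth: 80 (x) x 100 (y) x 120 high, dark wood with brass corners, its four small drawers (fixed shut) on the -x side. Origin: centre of its underside, 35 mm ahead (+x) of the chest's origin and 40 mm up; axes as the chest's. Its top is 160 mm above the bench.
- jar: Small amber oil jar with a black cap, 36 diameter x 42 high, 50 g, standing loose on the tower's top. Origin: centre of its underside.
- dock: Fixed aluminium U with a blue floor patch (no step). Origin: on the bench, where the seated chest's origin lies; +x: the way the chest enters; the seated chest has the same axes. End stop 166 wide, 30 high, face at x = +75 mm. Side rails 18 high, inner faces at y = +-69 mm (9 mm play a side), x = +5 to +75 mm; flared lead-ins from x = -23 mm, opening to y = +-85 mm there.
- blower: Bystander: orange rubber-look bulb blower standing upright, 68 diameter x 110 high. Origin: centre of its underside.
- dish: Bystander: round blue parts dish, 100 diameter x 18 high. Origin: centre of its underside.
- carousel: Bystander: round black screwdriver stand, 90 diameter, 107 high with its coloured screwdrivers. Origin: centre of its underside.
- holder: Bystander: steel movement holder with a watch movement on it, 60 x 38 x 36 high. Origin: centre of its underside.
- loupe: Bystander: black eye loupe, 38 diameter x 30 high. Origin: centre of its underside.
- cup: Bystander: small green glass cup, 44 diameter x 35 high. Origin: centre of its underside.

How it is judged (in metres and radians):
At the end, for the whole second after the job is handed in: The chest stands flat in the dock: its leading face within 8 mm of the end stop, within 12 mm of the dock's middle line, within 0.1 rad of the dock's direction, upright within 0.05 rad and at rest; the jar stands upright on the tower's top (x of chest in the frame of dock between -0.008 and 0.006 m and y of chest in the frame of dock between -0.012 and 0.012 m and angle between the x axis of chest and the x axis of dock, either way round below 0.1 rad and angle between chest's own z axis and vertical below 0.05 rad and linear speed of chest below 0.01 m/s and height (world z) of chest below 0.006 m and angle between jar's own z axis and vertical below 0.1 rad and z of jar in the frame of tower above 0.112 m and linear speed of jar below 0.02 m/s); the robot touches nothing.
It fails at once if the chest tips (leans more than 0.15 rad) (angle between chest's own z axis and vertical above 0.15 rad).
It fails at once if the chest is lifted off the bench (height (world z) of chest above 0.015 m).
It fails at once if the drawer tower is pushed or held (more than 2 N) (contact force between any of the fingers, the arm and tower above 2 N).
It fails at once if the jar is touched by the robot, leaves its place on the tower's top (over 40 mm off its middle along the chest, 45 mm across) or falls (contact force between any of the fingers, the arm and jar above 0.5 N or z of jar in the frame of tower above 0.135 m or z of jar in the frame of tower below 0.105 m or x of jar in the frame of tower above 0.04 m or x of jar in the frame of tower below -0.04 m or y of jar in the frame of tower above 0.045 m or y of jar in the frame of tower below -0.045 m or angle between jar's own z axis and vertical above 0.4 rad).
It fails at once if a bystander is moved more than 20 mm or knocked over (distance of any of blower, dish, carousel, holder, loupe, cup from where it was at the start of the episode above 0.02 m or angle between any of blower, dish, carousel, holder, loupe, cup's own z axis and vertical above 0.5 rad).
It also fails if it takes over 59 s, if anything falls off the work surface, if the arm or the gripper's body presses on something with over 40 N, if the wrist force passes 120 N, or if a joint passes its speed limit or range.

### The arm

A 6-joint arm with a two-finger parallel gripper is mounted at the origin on the work surface. World frame = base frame: x ahead of the robot, y to its left, z up, the work surface at z = 0. Lengths are in m, angles in degrees, forces in N, time in s.
With the tool pointing down it reaches from about 0.25 to 0.725 m from the base axis. Payload 9.7 kg.
Tool frame: the origin (TCP) lies on the centre line of the jaws, within the pads' length; the fingertips stand 19 mm ahead of it and the grasp point (between the pads) is the TCP (bot.tcp_to_tips is the z of the fingertips in the tool frame, in m); z points along the fingers, y is the line along which they close (so a half turn about z gives the same grasp; the last joint's range is limited). The gripper opens to 85 mm and grips with 20 to 120 N. Pads are 22 mm wide; open, the fingers measure 114 mm over their backs; the gripper's body (76 mm by 85 mm) begins 54 mm behind the grasp point. The pads swing forward as they close: fully open they stand 13 mm farther back than shut.
Start: joints at [69.271, 4.979, 10.078, 95.1, 0, 90], TCP at [0.195, 0.514, 0.25] pointing down, gripper open.
Joint ranges: [-179.16, 179.16], [-48.56, 103.87], [-65.8, 70.77], [-126.05, 130.52], [-82.76, 87.17], [-180, 180]. Speed limits (degrees/s): [127.2, 127.2, 147.25, 180, 180, 180].

### API

Orientations are given as [roll, pitch, yaw] about the fixed x, y, z axes, in that order (R = Rz(yaw) Ry(pitch) Rx(roll)).
In Python, from workcell import bot gives the robot as it stands. The module is installed in compiled form; this text tells all that it offers.
- The arm moves only by the tool play_rows, never from a script. Its argument "increments" is a list of rows, each an object with "slide": the shift along the tool's x, y, z in mm, a list of three; "angular": the turn, a rotation vector about the tool's x, y, z in degrees, a list of three; "claw": the opening, from -1 (shut) to 1 (fully open). In form: [{"slide": [x, y, z], "angular": [rx, ry, rz], "claw": claw}, ...]. A call has 1 to 8 rows; each row shifts and turns the commanded pose from where the row before left it, along the tool's axes as they then stand; what a row does not reach is not made up. A row lasts 1/10 s, in which the tool goes at most 50 mm and 8.59 degrees, less where a joint would pass 70% of its speed; a pose out of reach is approached as far as the arm can. A call is refused whole if a number of a shift passes 50 or a number of a turn 8.59, either way. A call with a gripper value outside its range is refused whole. The fingers move at their own pace and stop on an object; "squeeze" is the grip in N (left out, the last holds). Time passes only in rows, so rows that do not move let the fingers close. It gives the time, the measured TCP pose, the force, the opening and the grip force at its end, in the units of the state.
- bot.get_obs(): the state, without advancing time (a new reading comes with each control period).
- bot.camera(name): name is "scene" or "top" or "wrist"; returns the picture (384x512x3 uint8, red, green, blue); there is no depth.
- bot.camera_info(name): a dict with "fovy" (degrees; the focal length in pixels is half the picture's height over the tangent of half this angle, whatever the lens; pixels are square), "cx", "cy" (the principal point, pixels), "R" (3x3) and "t" (3): a world point X has camera coordinates R X + t. Camera axes: x right, y down, z forward; pixel columns grow to the right and rows downward; lengths in m; the calibration is good to about 2 mm. The wrist camera is an equidistant fisheye: a pixel r from the principal point sees the ray r / f radians off the axis. A picture is of the moment at which its call begins: read the wrist's pose just before it. camera_info takes no time and is no camera call; for the wrist camera it gives the pose at the moment of the call.
- bot.job_done(): hands the job in; it is judged then, once.
The state is a dict: "time": time; "q": joint angles; "qd": joint speeds; "joint_efforts": joint torques, N m; "ee_pos": TCP position; "tcp_rot": TCP orientation; "wrist_force": force on the tool from outside, world axes, zero at the start; "torque": the same for the moment, N m; "opening": finger opening in m; "grasp_force": force on a finger pad.
Only numpy, scipy, OpenCV 4.12 (cv2) and the standard library are available. Lean on these libraries where they do the work, as an engineer would, in place of code of your own. Each camera call takes 0.05 s, during which the arm holds its last target. There are 200 camera calls.

## Working session

There is one attempt and no reset: what is moved stays moved. The work goes in short steps, Python scripts to look and compute and a tool call to move; the robot and the scene stay as the last step left them, time stands still between calls to the robot, and variables do not carry over. Pictures are saved under pics/ and viewed, at most 10 in all, crops included, and the job is handed in when it is done.

Besides the shell and the picture viewer there is one more tool, called as name([rows], argument=value, ...), one row to a line, values as JSON. play_rows: Moves the arm, as the interface text tells. Its arguments: {"type":"object","properties":{"increments":{"type":"array"},"squeeze":{"type":"number"}},"required":["increments"]}

```bash
mkdir -p pics
python3 - <<'E'
from workcell import bot
import cv2
for n in ("top","scene"):
    im=bot.camera(n); cv2.imwrite(f"pics/{n}0.png",im[:,:,::-1]); i=bot.camera_info(n)
    print(n,i["fovy"],i["cx"],i["cy"],i["R"],i["t"])
o=bot.get_obs(); print(o["ee_pos"],o["tcp_rot"],o["time"])
E
```

```text
top 51.991174922912265 256.79410346649735 185.74637942811427 [[-0.02277057 -0.99970833  0.00804704]
 [-0.99648129  0.02204616 -0.08086409]
 [ 0.0806631  -0.00986005 -0.99669265]] [0.06996984 0.62530912 1.04628028]
scene 57.657656373463716 256.7644531822106 185.37292423009404 [[-0.72834516  0.68501658  0.01629769]
 [ 0.54525332  0.59381852 -0.59167422]
 [-0.41498452 -0.42205668 -0.80601241]] [ 0.42113069 -0.30744671  1.11501346]
[0.19461196 0.51422417 0.24965251] [-1.79930562e+02 -4.49384890e-04  1.59270415e+02] 0.1
```

View pics/top0.png

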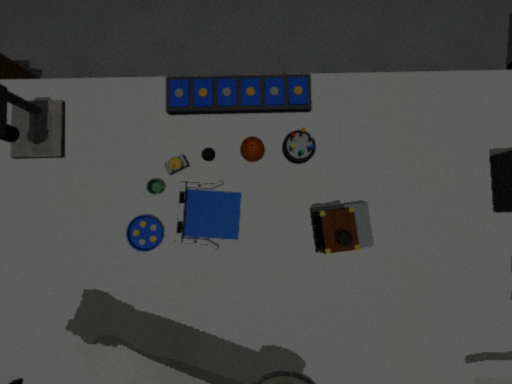

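View pics/scene0.png

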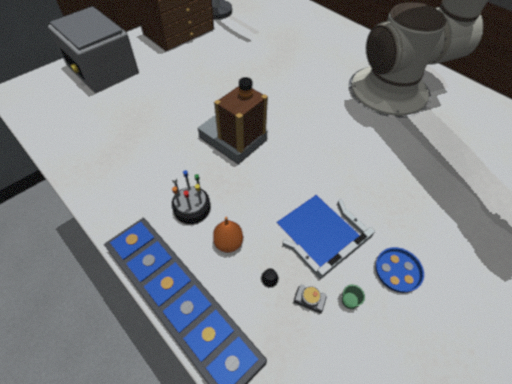

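The top view shows the chest at about (340,230), with its rear step to the right, and the dock's blue patch at (212,215), so the push goes left, which is +y. The loupe, holder and dish lie beyond the dock. I'll enlarge both for exact edges.

Run:
```python
import cv2
im=cv2.imread("pics/top0.png")
c=im[170:265,165:385]; c=cv2.convertScaleAbs(cv2.resize(c,(792,342),interpolation=cv2.INTER_CUBIC),alpha=2.2)
s=cv2.imread("pics/scene0.png")[75:165,190:280]; s=cv2.convertScaleAbs(cv2.resize(s,(540,540),interpolation=cv2.INTER_CUBIC),alpha=1.3)
cv2.imwrite("pics/top0c.png",c)
hsv=cv2.cvtColor(im,cv2.COLOR_BGR2HSV)
m=cv2.inRange(hsv,(100,150,60),(130,255,255)); m[:, :180]=0; m[:150]=0
cs=max(cv2.findContours(m,0,2)[0],key=cv2.contourArea); print(cv2.contourArea(cs),cv2.minAreaRect(cs),cv2.boxPoints(cv2.minAreaRect(cs)))
```

```text
2385.5 ((211.86322021484375, 214.12020874023438), (54.081111907958984, 46.35523986816406), 3.6913859844207764) [[183.38654 235.5088 ]
 [186.371   189.24974]
 [240.3399  192.73161]
 [237.35544 238.99068]]
```

View pics/top0c.png

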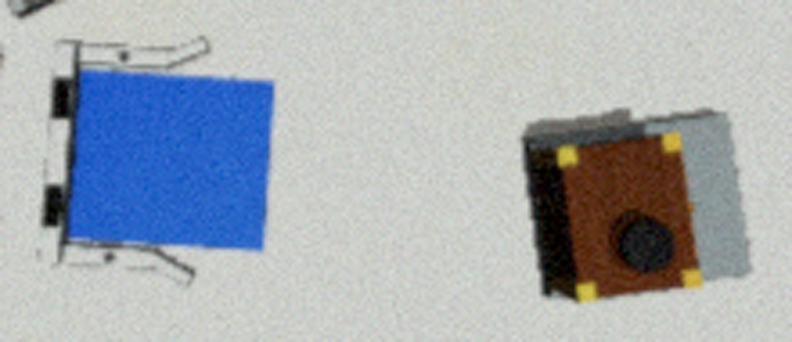

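The crop shows the plinth's rear top edge from (727,113) to (750,273), and the tower's top corners at about (557,147), (680,131), (703,287) and (578,302). The jar is off centre, towards the rear and near side. The blue patch edges and rail tips are also clear, so I'll turn these into positions.

```bash
cat > h.py <<'E'
import numpy as np
from workcell import bot
def ray(n,p,z):
    i=bot.camera_info(n); f=192/np.tan(np.radians(i["fovy"]/2)); R=np.array(i["R"]);t=np.array(i["t"])
    C=-R.T@t; d=R.T@np.array([(p[0]-i["cx"])/f,(p[1]-i["cy"])/f,1]); return C+d*(z-C[2])/d[2]
crop=lambda x,y:(165+(x+.5)/3.6-.5,170+(y+.5)/3.6-.5)
E
python3 - <<'E'
from h import *
P=lambda l,z:np.array([ray("top",p,z) for p in l])[:,:2]*1000
b=P([(183.39,235.51),(186.37,189.25),(240.34,192.73),(237.36,238.99)],0)
print("patch",b.round(1),np.linalg.norm(np.diff(b,axis=0),axis=1).round(1))
d=(b[0]+b[1]-b[2]-b[3]); print("dock dir",np.degrees(np.arctan2(d[1],d[0])), "edge ang",[np.degrees(np.arctan2(*(b[i]-b[j])[::-1])).round(1) for i,j in((0,3),(1,2),(1,0),(2,3))])
r=P([crop(727,113),crop(750,273)],.04); print("plinth rear",r.round(1),np.linalg.norm(r[0]-r[1]),np.degrees(np.arctan2(*(r[0]-r[1])[::-1])))
t=P([crop(*c) for c in((557,147),(680,131),(703,287),(578,302))],.16)
print("tower",t.round(1),t.mean(0),np.linalg.norm(np.diff(t,axis=0),axis=1))
d=t[0]+t[3]-t[1]-t[2];u=d/np.linalg.norm(d); print("chest dir",np.degrees(np.arctan2(u[1],u[0])),"origin from tower",t.mean(0)-35*u,"from plinth",r.mean(0)+75*u)
print("rail tips", P([crop(208,40),crop(192,280)],.018), "stop top", P([crop(75,42),crop(62,262)],.03))
print("jar top",P([crop(648,246)],.202))
for n,p,z in(("blower",(252,149),.05),("carousel",(299,147),.05),("dish",(146,233),.01)): print(n,P([p],z))
E
```

```text
patch [[495.8 260.8]
 [623.3 251.5]
 [610.3 101.8]
 [482.9 112.5]] [127.8 150.3 127.8]
dock dir 85.01838124666554 edge ang [np.float64(85.0), np.float64(85.0), np.float64(-4.2), np.float64(-4.8)]
plinth rear [[ 577.9 -237.2]
 [ 459.5 -248.9]] 118.94313774619324 5.620579952698924
tower [[ 553.8  -89.5]
 [ 562.5 -171. ]
 [ 460.4 -181.7]
 [ 452.6  -99.7]] [ 507.33341679 -135.49023418] [ 81.95839697 102.62041627  82.45483491]
chest dir 95.74152714998418 origin from tower [ 510.83484918 -170.31465049] from plinth [ 511.22939209 -168.41699077]
rail tips [[643.10563897 149.7002591 ]
 [462.45213932 164.54364405]] stop top [[642.6479207  248.70485931]
 [478.81504308 259.67757769]]
jar top [[ 490.17399969 -137.24274213]]
blower [[723.66614305  66.74878472]]
carousel [[726.39460383 -59.34165061]]
dish [[505.39402373 360.72864006]]
```

Run:
```python
from h import *
from scipy.spatial.transform import Rotation as Ro
o=bot.get_obs(); i=bot.camera_info("wrist"); R=np.array(i["R"]);C=-R.T@np.array(i["t"])
T=Ro.from_euler("xyz",o["tcp_rot"],degrees=True)
print("cam in tool",T.inv().apply(C-o["ee_pos"]),"axis",T.inv().apply(R[2]),"opening",o["opening"],bot.tcp_to_tips,i["fovy"],T.as_matrix().round(3))
psi=159.27; p=np.array(o["ee_pos"][:2])*1000
for q,n in(((330,150),8),((330,-330),12),((530,-330),6)):
    d=np.array(q)-p; c,s=np.cos(np.radians(psi)),np.sin(np.radians(psi)); print(q,"slide",c*d[0]+s*d[1],s*d[0]-c*d[1]); p=np.array(q); psi=95.27
```

```text
cam in tool [ 0.07728743 -0.00171048 -0.12438355] axis [-3.02348098e-01 -2.58138445e-04  9.53197546e-01] opening 0.08522231262483305 0.019 65.70646984690485 [[-0.935  0.354 -0.   ]
 [ 0.354  0.935 -0.001]
 [ 0.    -0.001 -1.   ]]
(330, 150) slide -255.54531476982098 -292.7212947065875
(330, -330) slide -477.97100487219546 -44.087622996298194
(530, -330) slide -18.369842915124245 199.15458536341478
```

The wrist camera sits 77 mm out on tool +x, so that side must face away from the tower (yaw about -84). First a small test of which way joint 6 turns.

play_rows([
  {"slide": [-32, -36, 0], "angular": [0, 0, 0], "claw": 1},
  {"slide": [-32, -36, 0], "angular": [0, 0, 0], "claw": 1},
  {"slide": [-32, -36, 0], "angular": [0, 0, 0], "claw": 1},
  {"slide": [-32, -36, 0], "angular": [0, 0, 0], "claw": 1},
  {"slide": [-32, -36, 0], "angular": [0, 0, 0], "claw": 1},
  {"slide": [-32, -36, 0], "angular": [0, 0, 0], "claw": 1},
  {"slide": [-32, -36, 0], "angular": [0, 0, 0], "claw": 1},
  {"slide": [-32, -40, 0], "angular": [0, 0, -8], "claw": 1},
])

```text
time: 0.9
ee_pos: [0.3281, 0.1591, 0.2502]
tcp_rot: [180.0, 0.0, 165.7]
wrist_force: [1.0, 0.4, 0.1]
opening: 0.0855
grasp_force: 0.0
```

Run:
```python
from h import *
o=bot.get_obs(); print(o["q"],o["ee_pos"],o["tcp_rot"],o["time"])
```

```text
[ 2.58806040e+01 -2.01328939e+01 -1.23450085e+01  9.77733966e+01
 -1.01441802e-02  4.01421298e+01] [0.32807925 0.15911715 0.25019815] [1.79998414e+02 1.76157727e-02 1.65738473e+02] 0.9
```

play_rows([
  {"slide": [0, 0, 0], "angular": [0, 0, -8], "claw": 1},
  {"slide": [0, 0, 0], "angular": [0, 0, -8], "claw": 1},
  {"slide": [0, 0, 0], "angular": [0, 0, -8], "claw": 1},
  {"slide": [0, 0, 0], "angular": [0, 0, -8], "claw": 1},
  {"slide": [0, 0, 0], "angular": [0, 0, -8], "claw": 1},
  {"slide": [0, 0, 0], "angular": [0, 0, -8], "claw": 1},
  {"slide": [0, 0, 0], "angular": [0, 0, -8], "claw": 1},
  {"slide": [0, 0, 0], "angular": [0, 0, -8], "claw": 1},
])

```text
time: 1.7
ee_pos: [0.3278, 0.1611, 0.25]
tcp_rot: [180.0, -0.0, -130.0]
wrist_force: [-0.2, 0.2, 0.1]
opening: 0.0855
grasp_force: 0.0
```

play_rows([
  {"slide": [0, 0, 0], "angular": [0, 0, -8], "claw": 1},
  {"slide": [0, 0, 0], "angular": [0, 0, -8], "claw": 1},
  {"slide": [0, 0, 0], "angular": [0, 0, -8], "claw": 1},
  {"slide": [0, 0, 0], "angular": [0, 0, -8], "claw": 1},
  {"slide": [0, 0, 0], "angular": [0, 0, -8], "claw": 1},
  {"slide": [0, 0, 0], "angular": [0, 0, -4.4], "claw": 1},
  {"slide": [40, 0, 0], "angular": [0, 0, 0], "claw": 1},
  {"slide": [40, 0, 0], "angular": [0, 0, 0], "claw": 1},
])

```text
time: 2.5
ee_pos: [0.3333, 0.0811, 0.2499]
tcp_rot: [180.0, -0.0, -85.7]
wrist_force: [1.9, -0.1, -0.3]
opening: 0.0854
grasp_force: 0.0
```

play_rows([
  {"slide": [40, 0, 0], "angular": [0, 0, 0], "claw": 1},
  {"slide": [40, 0, 0], "angular": [0, 0, 0], "claw": 1},
  {"slide": [40, 0, 0], "angular": [0, 0, 0], "claw": 1},
  {"slide": [40, 0, 0], "angular": [0, 0, 0], "claw": 1},
  {"slide": [40, 0, 0], "angular": [0, 0, 0], "claw": 1},
  {"slide": [40, 0, 0], "angular": [0, 0, 0], "claw": 1},
  {"slide": [40, 0, 0], "angular": [0, 0, 0], "claw": 1},
  {"slide": [40, 0, 0], "angular": [0, 0, 0], "claw": 1},
])

```text
time: 3.3
ee_pos: [0.3562, -0.2396, 0.2501]
tcp_rot: [180.0, 0.0, -85.9]
wrist_force: [1.2, 0.6, -0.5]
opening: 0.0852
grasp_force: 0.0
```

play_rows([
  {"slide": [40, 0, 0], "angular": [0, 0, 0], "claw": 1},
  {"slide": [40, 0, 0], "angular": [0, 0, 0], "claw": 1},
  {"slide": [0, -40, 0], "angular": [0, 0, 0], "claw": 1},
  {"slide": [0, -40, 0], "angular": [0, 0, 0], "claw": 1},
  {"slide": [0, -40, 0], "angular": [0, 0, 0], "claw": 1},
  {"slide": [0, -20, 0], "angular": [0, 0, 0], "claw": 1},
  {"slide": [0, 0, 0], "angular": [0, 0, 0], "claw": 1},
  {"slide": [0, 0, 0], "angular": [0, 0, 0], "claw": 1},
])

```text
time: 4.1
ee_pos: [0.5018, -0.3073, 0.2496]
tcp_rot: [179.9, 0.0, -85.9]
wrist_force: [0.0, 0.2, 0.1]
opening: 0.0853
grasp_force: 0.0
```

Run:
```python
from h import *
o=bot.get_obs(); print(o["q"],o["ee_pos"],o["tcp_rot"],o["time"])
import cv2
im=bot.camera("top"); cv2.imwrite("pics/top1.png",cv2.convertScaleAbs(im[:,:,::-1],alpha=2))
```

```text
[-3.14795210e+01  1.04699032e+01  1.60926803e+01  9.57175313e+01
 -7.99579340e-03 -1.25627010e+02] [ 0.50180816 -0.3073053   0.24956367] [ 1.79918324e+02  4.86957785e-02 -8.58525395e+01] 4.1
```

View pics/top1.png

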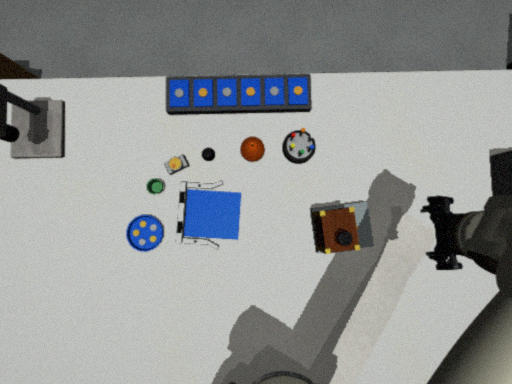

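The bench is unchanged, and the gripper hangs behind the chest (right in the image). I'll align it and descend behind the rear face.

play_rows([
  {"slide": [0, -23, 0], "angular": [0, 0, -1.6], "claw": 1},
  {"slide": [0, 0, 40], "angular": [0, 0, 0], "claw": 1},
  {"slide": [0, 0, 40], "angular": [0, 0, 0], "claw": 1},
  {"slide": [0, 0, 40], "angular": [0, 0, 0], "claw": 1},
  {"slide": [0, 0, 40], "angular": [0, 0, 0], "claw": 1},
  {"slide": [0, 0, 36], "angular": [0, 0, 0], "claw": 1},
  {"slide": [0, 0, 20], "angular": [0, 0, 0], "claw": 1},
  {"slide": [0, 0, 5], "angular": [0, 0, 0], "claw": 1},
])

```text
time: 4.95
ee_pos: [0.5226, -0.3054, 0.027]
tcp_rot: [179.8, 0.1, -84.3]
wrist_force: [0.0, 0.7, -0.1]
opening: 0.0855
grasp_force: 0.0
```

play_rows([
  {"slide": [-10, 0, 0], "angular": [0, 0, 0], "claw": 1},
  {"slide": [-10, 0, 0], "angular": [0, 0, 0], "claw": 1},
  {"slide": [-5, 0, 0], "angular": [0, 0, 0], "claw": 1},
  {"slide": [-3, 0, 0], "angular": [0, 0, 0], "claw": 1},
  {"slide": [0, 0, 0], "angular": [0, 0, 0], "claw": 1},
  {"slide": [0, 0, 0], "angular": [0, 0, 0], "claw": 1},
])

```text
time: 5.55
ee_pos: [0.5223, -0.2781, 0.0297]
tcp_rot: [-180.0, -0.0, -84.3]
wrist_force: [0.4, -0.5, 0.5]
opening: 0.0858
grasp_force: 0.0
```

Run:
```python
from h import *
o=bot.get_obs(); print(o["ee_pos"],o["tcp_rot"],o["time"],o["wrist_force"])
import cv2
a=cv2.convertScaleAbs(bot.camera("top")[180:300,280:460,::-1],alpha=2); b=bot.camera("scene")[70:230,150:330,::-1]
a=cv2.resize(a,(400,267)); b=cv2.resize(b,(400,356))
b=np.pad(b,((0,0),(0,0),(0,0))); c=np.zeros((356,800,3),np.uint8); c[:267,:400]=a; c[:,400:]=b
cv2.imwrite("pics/app.png",c)
```

```text
[ 0.52232422 -0.27805816  0.02969919] [-1.79971561e+02 -2.46384677e-02 -8.42765629e+01] 5.55 [ 0.43404663 -0.49858504  0.48682647]
```

View pics/app.png

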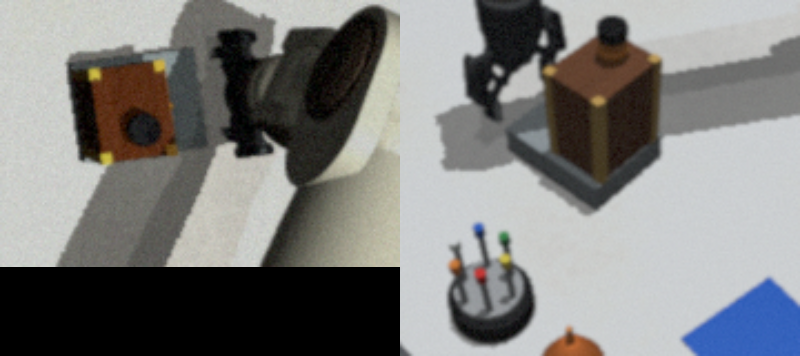

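Fingers are centred on the bare rear face, and the body and camera are well clear of the tower and jar. I'll close the gap of about 24 mm and watch the force.

play_rows([
  {"slide": [-5, 0, 0], "angular": [0, 0, 0], "claw": 1},
  {"slide": [-5, 0, 0], "angular": [0, 0, 0], "claw": 1},
  {"slide": [-5, 0, 0], "angular": [0, 0, 0], "claw": 1},
  {"slide": [-2, 0, -3], "angular": [0, 0, 0], "claw": 1},
  {"slide": [-2, 0, 0], "angular": [0, 0, 0], "claw": 1},
  {"slide": [-2, 0, 0], "angular": [0, 0, 0], "claw": 1},
  {"slide": [-2, 0, 0], "angular": [0, 0, 0], "claw": 1},
  {"slide": [-2, 0, 0], "angular": [0, 0, 0], "claw": 1},
])

```text
time: 6.45
ee_pos: [0.5198, -0.2537, 0.0326]
tcp_rot: [-180.0, -0.1, -84.3]
wrist_force: [1.0, -5.2, 0.6]
opening: 0.0855
grasp_force: 2.4
```

Contact at -5.2 N, TCP about 10 mm behind the face as predicted. Now the curve to the right.

play_rows([
  {"slide": [-3, 1.4, 0], "angular": [0, 0, 0.75], "claw": 1},
  {"slide": [-4, 1.8, 0], "angular": [0, 0, 1], "claw": 1},
  {"slide": [-5, 2.3, 0], "angular": [0, 0, 1.25], "claw": 1},
  {"slide": [-5, 2.3, 0], "angular": [0, 0, 1.25], "claw": 1},
  {"slide": [-5, 2.3, 0], "angular": [0, 0, 1.25], "claw": 1},
  {"slide": [-5, 2.3, 0], "angular": [0, 0, 1.25], "claw": 1},
  {"slide": [-5, 2.3, 0], "angular": [0, 0, 1.25], "claw": 1},
  {"slide": [-5, 2.3, 0], "angular": [0, 0, 1.25], "claw": 1},
])

```text
time: 7.25
ee_pos: [0.5015, -0.2168, 0.0325]
tcp_rot: [-180.0, -0.0, -93.6]
wrist_force: [0.5, -5.3, 0.8]
opening: 0.0855
grasp_force: 2.5
```

```bash
cat > m.py <<'E'
from h import *
import cv2
# tower top brass corners in top view -> chest pose
def chest():
    im=bot.camera("top"); hsv=cv2.cvtColor(im,cv2.COLOR_RGB2HSV)
    m=cv2.inRange(hsv,(18,110,60),(35,255,255)); m[:165]=0; m[:, :170]=0; m[:, 380:]=0
    n,_,st,c=cv2.connectedComponentsWithStats(m)
    k=[(st[i,4],c[i]) for i in range(1,n) if st[i,4]>=6]; k=sorted(k,key=lambda a:-a[0])[:4]
    t=np.array([ray("top",p,.16)[:2] for _,p in k])*1000
    (ctr,(w,h),a)=cv2.minAreaRect(t.astype(np.float32)); b=cv2.boxPoints((ctr,(w,h),a))
    e=[b[1]-b[0],b[2]-b[1]]; s=min(e,key=np.linalg.norm); s=s*np.sign(s[1]); u=s/np.linalg.norm(s)
    o=t.mean(0)-35*u; ud=np.array([np.cos(np.radians(85)),np.sin(np.radians(85))]); d=o-np.array([553.5,181.5])
    print("n",len(k),"size",w,h,"origin",o.round(1),"dir",np.degrees(np.arctan2(u[1],u[0])).round(2),"in dock x,y",(d@ud).round(1),(-d[0]*ud[1]+d[1]*ud[0]).round(1))
    return im
if __name__=="__main__":
    o=bot.get_obs(); print(np.round(o["ee_pos"],4),np.round(o["tcp_rot"],2),o["time"],np.round(o["wrist_force"],1))
    # expected chest origin from tool
    u=-np.array([np.cos(np.radians(o["tcp_rot"][2])),np.sin(np.radians(o["tcp_rot"][2]))]); print("tool-based",(o["ee_pos"][:2]*1000+85*u).round(1))
    chest()
E
python3 m.py
```

```text
[ 0.5015 -0.2168  0.0325] [-1.7998e+02 -4.0000e-02 -9.3630e+01] 7.25 [ 0.5 -5.3  0.8]
tool-based [ 506.9 -131.9]
n 4 size 400.4215393066406 102.49891662597656 origin [593.2 -10.8] dir 163.3 in dock x,y -188.2 -56.3
```

```bash
sed -i 's/m\[:165\]=0/m[:182]=0/' m.py; python3 m.py
```

```text
[ 0.5013 -0.216   0.0325] [-179.99   -0.    -93.69] 7.3 [ 0.7 -4.1  0.2]
tool-based [ 506.8 -131.2]
n 4 size 69.49131774902344 89.44013214111328 origin [ 506.3 -128.7] dir 86.01 in dock x,y -313.1 20.0
```

The vision and tool poses agree to about 2 mm and 0.3°, so the chest follows the fingers without slip. Next: right to -10°, straight, then back.

play_rows([
  {"slide": [-5, 2.3, 0], "angular": [0, 0, 1.25], "claw": 1},
  {"slide": [-5, 2.3, 0], "angular": [0, 0, 1.25], "claw": 1},
  {"slide": [-5, 2.3, 0], "angular": [0, 0, 1.25], "claw": 1},
  {"slide": [-5, 2.3, 0], "angular": [0, 0, 1.25], "claw": 1},
  {"slide": [-5, 2.3, 0], "angular": [0, 0, 1.25], "claw": 1},
  {"slide": [-5, 2.3, 0], "angular": [0, 0, 1.25], "claw": 1},
  {"slide": [-5, 2.3, 0], "angular": [0, 0, 1.25], "claw": 1},
  {"slide": [-5, 2.3, 0], "angular": [0, 0, 1.25], "claw": 1},
])

```text
time: 8.15
ee_pos: [0.4887, -0.1743, 0.0324]
tcp_rot: [180.0, -0.0, -103.6]
wrist_force: [-1.2, -4.6, 2.3]
opening: 0.0854
grasp_force: 2.5
```

play_rows([
  {"slide": [-5, 2, 0], "angular": [0, 0, 1], "claw": 1},
  {"slide": [-5, 0, 0], "angular": [0, 0, 0], "claw": 1},
  {"slide": [-5, 0, 0], "angular": [0, 0, 0], "claw": 1},
  {"slide": [-5, 0, 0], "angular": [0, 0, 0], "claw": 1},
  {"slide": [-5, 0, 0], "angular": [0, 0, 0], "claw": 1},
  {"slide": [-5, 0, 0], "angular": [0, 0, 0], "claw": 1},
  {"slide": [-5, 0, 0], "angular": [0, 0, 0], "claw": 1},
  {"slide": [-5, 0, 0], "angular": [0, 0, 0], "claw": 1},
])

```text
time: 8.95
ee_pos: [0.4966, -0.1352, 0.0323]
tcp_rot: [180.0, -0.0, -104.6]
wrist_force: [-1.5, -6.5, 2.9]
opening: 0.0854
grasp_force: 2.9
```

```bash
python3 m.py
```

```text
[ 0.4966 -0.1352  0.0323] [ 1.7998e+02 -3.0000e-02 -1.0459e+02] 8.95 [-1.5 -6.5  2.9]
tool-based [518.  -52.9]
n 4 size 69.54778289794922 89.16966247558594 origin [518.1 -50.8] dir 75.64 in dock x,y -234.5 15.0
```

play_rows([
  {"slide": [-5, 0, 0], "angular": [0, 0, 0], "claw": 1},
  {"slide": [-5, 0, 0], "angular": [0, 0, 0], "claw": 1},
  {"slide": [-5, 0, 0], "angular": [0, 0, 0], "claw": 1},
  {"slide": [-5, 0, 0], "angular": [0, 0, 0], "claw": 1},
  {"slide": [-5, 0, 0], "angular": [0, 0, 0], "claw": 1},
  {"slide": [-5, 0, 0], "angular": [0, 0, 0], "claw": 1},
  {"slide": [-5, 0, 0], "angular": [0, 0, 0], "claw": 1},
  {"slide": [-5, 0, 0], "angular": [0, 0, 0], "claw": 1},
])

```text
time: 9.8
ee_pos: [0.5066, -0.0966, 0.0323]
tcp_rot: [180.0, -0.0, -104.6]
wrist_force: [-1.5, -5.9, 2.4]
opening: 0.0852
grasp_force: 2.9
```

play_rows([
  {"slide": [-5, 0, 0], "angular": [0, 0, 0], "claw": 1},
  {"slide": [-5, 0, 0], "angular": [0, 0, 0], "claw": 1},
  {"slide": [-5, -2.2, 0], "angular": [0, 0, -1.2], "claw": 1},
  {"slide": [-5, -2.2, 0], "angular": [0, 0, -1.2], "claw": 1},
  {"slide": [-5, -2.2, 0], "angular": [0, 0, -1.2], "claw": 1},
  {"slide": [-5, -2.2, 0], "angular": [0, 0, -1.2], "claw": 1},
  {"slide": [-5, -2.2, 0], "angular": [0, 0, -1.2], "claw": 1},
  {"slide": [-5, -2.2, 0], "angular": [0, 0, -1.2], "claw": 1},
])

```text
time: 10.6
ee_pos: [0.5281, -0.0602, 0.0323]
tcp_rot: [180.0, -0.0, -97.3]
wrist_force: [-1.4, -5.5, 2.8]
opening: 0.0855
grasp_force: 2.9
```

```bash
python3 m.py
```

```text
[ 0.5281 -0.0602  0.0323] [ 1.7997e+02 -3.0000e-02 -9.7340e+01] 10.6 [-1.4 -5.5  2.8]
tool-based [538.9  24.1]
n 4 size 68.07894134521484 89.03583526611328 origin [538.3  25.7] dir 82.51 in dock x,y -156.6 1.6
```

play_rows([
  {"slide": [-5, -2.2, 0], "angular": [0, 0, -1.2], "claw": 1},
  {"slide": [-5, -2.2, 0], "angular": [0, 0, -1.2], "claw": 1},
  {"slide": [-5, 0, 0], "angular": [0, 0, 0], "claw": 1},
  {"slide": [-5, 0, 0], "angular": [0, 0, 0], "claw": 1},
  {"slide": [-5, 0, 0], "angular": [0, 0, 0], "claw": 1},
  {"slide": [-5, 0, 0], "angular": [0, 0, 0], "claw": 1},
  {"slide": [-5, 0, 0], "angular": [0, 0, 0], "claw": 1},
  {"slide": [-5, 0, 0], "angular": [0, 0, 0], "claw": 1},
])

```text
time: 11.45
ee_pos: [0.5361, -0.021, 0.0322]
tcp_rot: [180.0, -0.0, -95.0]
wrist_force: [-0.6, -5.5, 1.9]
opening: 0.0854
grasp_force: 2.8
```

Run:
```python
import m,cv2
im=m.chest(); c=cv2.convertScaleAbs(cv2.resize(im[170:265,165:385,::-1],(792,342),interpolation=cv2.INTER_CUBIC),alpha=2.2); cv2.imwrite("pics/mid.png",c)
```

```text
n 4 size 68.48106384277344 88.93795013427734 origin [543.3  65.4] dir 85.0 in dock x,y -116.6 0.1
```

View pics/mid.png

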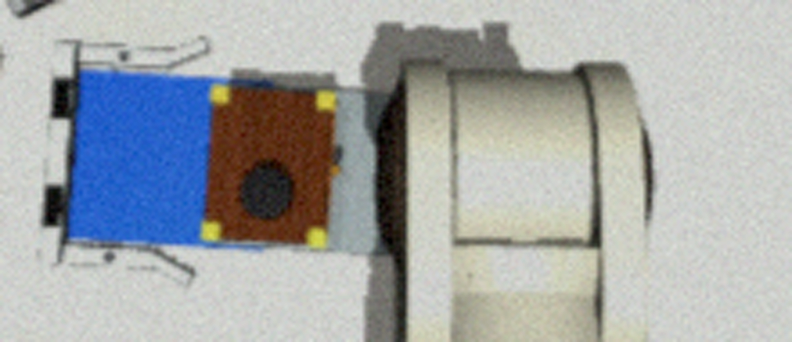

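The chest is centred and parallel to the dock (y 0.1 mm, 85.0°), with the jar in place. Straight in.

play_rows([
  {"slide": [-6, 0, 0], "angular": [0, 0, 0], "claw": 1},
  {"slide": [-6, 0, 0], "angular": [0, 0, 0], "claw": 1},
  {"slide": [-6, 0, 0], "angular": [0, 0, 0], "claw": 1},
  {"slide": [-6, 0, 0], "angular": [0, 0, 0], "claw": 1},
  {"slide": [-6, 0, 0], "angular": [0, 0, 0], "claw": 1},
  {"slide": [-6, 0, 0], "angular": [0, 0, 0], "claw": 1},
  {"slide": [-6, 0, 0], "angular": [0, 0, 0], "claw": 1},
  {"slide": [-6, 0, 0], "angular": [0, 0, 0], "claw": 1},
])

```text
time: 12.3
ee_pos: [0.5403, 0.0267, 0.0322]
tcp_rot: [180.0, -0.0, -95.0]
wrist_force: [-0.4, -5.5, 1.9]
opening: 0.0852
grasp_force: 2.8
```

play_rows([
  {"slide": [-5, 0, 0], "angular": [0, 0, 0], "claw": 1},
  {"slide": [-5, 0, 0], "angular": [0, 0, 0], "claw": 1},
  {"slide": [-5, 0, 0], "angular": [0, 0, 0], "claw": 1},
  {"slide": [-5, 0, 0], "angular": [0, 0, 0], "claw": 1},
  {"slide": [-5, 0, 0], "angular": [0, 0, 0], "claw": 1},
  {"slide": [-5, 0, 0], "angular": [0, 0, 0], "claw": 1},
  {"slide": [-5, 0, 0], "angular": [0, 0, 0], "claw": 1},
  {"slide": [-5, 0, 0], "angular": [0, 0, 0], "claw": 1},
])

```text
time: 13.1
ee_pos: [0.5436, 0.0665, 0.0322]
tcp_rot: [180.0, -0.0, -95.0]
wrist_force: [-0.8, -6.1, 2.8]
opening: 0.0856
grasp_force: 2.9
```

```bash
python3 m.py
```

```text
[0.5436 0.0665 0.0322] [ 1.7996e+02 -4.0000e-02 -9.4990e+01] 13.1 [-0.8 -6.1  2.8]
tool-based [551.  151.2]
n 4 size 68.82122802734375 89.88470458984375 origin [550.4 154.2] dir 84.68 in dock x,y -27.5 0.7
```

play_rows([
  {"slide": [-5, 0, 0], "angular": [0, 0, 0], "claw": 1},
  {"slide": [-5, 0, 0], "angular": [0, 0, 0], "claw": 1},
  {"slide": [-5, 0, 0], "angular": [0, 0, 0], "claw": 1},
  {"slide": [-3, 0, 0], "angular": [0, 0, 0], "claw": 1},
  {"slide": [-2, 0, 0], "angular": [0, 0, 0], "claw": 1},
  {"slide": [-1, 0, 0], "angular": [0, 0, 0], "claw": 1},
  {"slide": [-1, 0, 0], "angular": [0, 0, 0], "claw": 1},
  {"slide": [-1, 0, 0], "angular": [0, 0, 0], "claw": 1},
])

```text
time: 13.95
ee_pos: [0.5457, 0.0892, 0.0322]
tcp_rot: [180.0, -0.0, -95.0]
wrist_force: [-0.4, -6.7, 2.3]
opening: 0.0856
grasp_force: 2.8
```

play_rows([
  {"slide": [-1, 0, 0], "angular": [0, 0, 0], "claw": 1},
  {"slide": [-1, 0, 0], "angular": [0, 0, 0], "claw": 1},
  {"slide": [-1, 0, 0], "angular": [0, 0, 0], "claw": 1},
])

```text
time: 14.25
ee_pos: [0.5459, 0.0922, 0.0321]
tcp_rot: [180.0, -0.0, -95.0]
wrist_force: [-0.8, -4.8, 2.4]
opening: 0.0852
grasp_force: 2.8
```

play_rows([
  {"slide": [-1, 0, 0], "angular": [0, 0, 0], "claw": 1},
  {"slide": [-1, 0, 0], "angular": [0, 0, 0], "claw": 1},
])

```text
time: 14.45
ee_pos: [0.5461, 0.0941, 0.0321]
tcp_rot: [180.0, -0.0, -95.0]
wrist_force: [-0.5, -11.0, 2.1]
opening: 0.0853
grasp_force: 5.8
```

play_rows([
  {"slide": [-1, 0, 0], "angular": [0, 0, 0], "claw": 1},
  {"slide": [-1, 0, 0], "angular": [0, 0, 0], "claw": 1},
])

```text
time: 14.65
ee_pos: [0.5461, 0.0942, 0.0322]
tcp_rot: [180.0, -0.3, -95.0]
wrist_force: [-2.1, -21.5, 5.5]
opening: 0.0856
grasp_force: 10.9
```

```bash
python3 m.py
```

```text
[0.5461 0.0942 0.0322] [179.97  -0.29 -95.03] 14.65 [ -2.1 -21.5   5.5]
tool-based [553.5 178.9]
n 2 size 89.07134246826172 0.0 origin [nan nan] dir nan in dock x,y nan nanm.py:11: RuntimeWarning: invalid value encountered in divide
  e=[b[1]-b[0],b[2]-b[1]]; s=min(e,key=np.linalg.norm); s=s*np.sign(s[1]); u=s/np.linalg.norm(s)
```

The motion has stopped and the force climbs to 21 N, so the chest is against the stop. I'll back off and look.

play_rows([
  {"slide": [2, 0, 0], "angular": [0, 0, 0], "claw": 1},
  {"slide": [3, 0, 0], "angular": [0, 0, 0], "claw": 1},
  {"slide": [10, 0, 0], "angular": [0, 0, 0], "claw": 1},
  {"slide": [25, 0, 0], "angular": [0, 0, 0], "claw": 1},
  {"slide": [40, 0, 0], "angular": [0, 0, 0], "claw": 1},
  {"slide": [40, 0, 0], "angular": [0, 0, 0], "claw": 1},
  {"slide": [40, 0, 0], "angular": [0, 0, 0], "claw": 1},
  {"slide": [0, 0, 0], "angular": [0, 0, 0], "claw": 1},
])

```text
time: 15.5
ee_pos: [0.5321, -0.0666, 0.0322]
tcp_rot: [180.0, -0.0, -95.2]
wrist_force: [-0.4, -0.6, 0.4]
opening: 0.0856
grasp_force: 0.0
```

```bash
sed -i 's/:170\]=0/:160]=0/' m.py
python3 - <<'E'
import m,cv2,numpy as np
im=m.chest(); a=cv2.convertScaleAbs(cv2.resize(im[140:265,125:265,::-1],(400,357),interpolation=cv2.INTER_CUBIC),alpha=2.2)
b=cv2.resize(m.bot.camera("scene")[100:320,240:440,::-1],(324,357)); cv2.imwrite("pics/end.png",np.hstack([a,b])); o=m.bot.get_obs();print(o["wrist_force"],o["ee_pos"])
E
```

```text
n 4 size 69.76902770996094 89.15874481201172 origin [553.  180.8] dir 85.34 in dock x,y -0.8 0.4
[-0.14066707  0.28538307 -0.31136932] [ 0.53252574 -0.06371087  0.032204  ]
```

View pics/end.png

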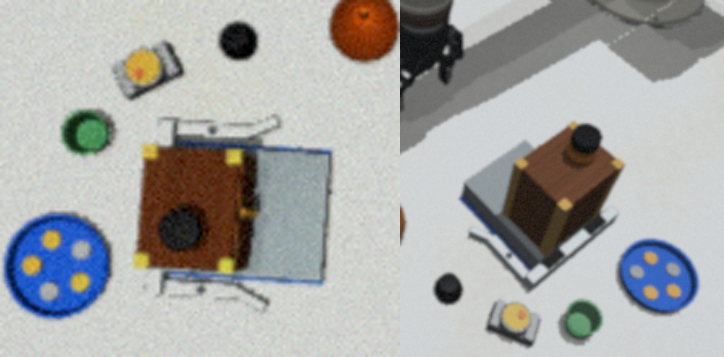

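The chest sits in the dock against the stop (dock x -0.8 mm, y 0.4 mm, 0.3° off). The jar is upright on the tower, the bystanders are unmoved, and the robot is clear.

```bash
python3 -c "
from workcell import bot
print(bot.job_done())"
```

```text
the job is handed in; nothing more can be done
None
```

The job is handed in: by the last camera measurement the chest is seated in the dock, within 1 mm of the stop and the middle line and 0.3° off, with the jar upright on top, the bystanders unmoved and the robot clear; no verdict was returned.

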